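Shim the sagging vial stand with a steel wedge

ROBOT

A 6-joint arm with a two-finger parallel gripper is mounted at the origin on a cart in front of the work surface, level with it; the furniture and walls round the work are solid. World frame = base frame: x ahead of the robot, y to its left, z up, the work surface at z = 0. Lengths are in m, angles in rad, forces in N, time in s.
With the tool pointing down it reaches from about 0.375 to 0.9 m from the base axis. Payload 3.1 kg.
Tool frame: the origin (TCP) lies midway between the tips of the shut fingers; the grasp point (between the pads) lies 19 mm behind it; z points along the fingers, y is the line along which they close (so a half turn about z gives the same grasp; the last joint's range is limited). The gripper opens to 85 mm and grips with 20 to 120 N. Pads are 22 mm wide; open, the fingers measure 114 mm over their backs; the gripper's body (76 mm by 85 mm) begins 54 mm behind the grasp point. The pads swing forward as they close: fully open they stand 13 mm farther back than shut.
Start: joints at [1.065, 0.527, 1.433, -0, 1.181, -0.178], TCP at [0.201, 0.592, 0.231] pointing down, gripper open.
Joint ranges: [-3.08, 3.08], [-0.75, 2.2], [0.22, 2.44], [-1.43, 4.57], [0, 2.65], [-2.85, 2.85]. Speed limits (rad/s): [2.79, 2.79, 3.14, 3.14, 3.14, 3.14].

INTERFACE

Orientations are given as a unit quaternion [x, y, z, w].
In Python, from station import manip gives the robot as it stands.
- The arm moves only by the tool step_arm, never from a script. Its argument "targets" is text: rows parted by semicolons, each of 4 numbers parted by spaces: the shift along the tool's x, y, z in mm, then the turn about the tool's z in degrees. A call has 1 to 12 rows; each row is the pose to reach, as a shift and turn from the pose commanded when the call began, along the tool's axes at that moment; what a row does not reach only later rows make up. A row lasts 1/10 s, in which the tool goes at most 50 mm and 8.59 degrees, less where a joint would pass 70% of its speed; a pose out of reach is approached as far as the arm can. A call with a gripper value outside its range is refused whole. "gripper" is the closure, from 0 (fully open) to 1 (shut), set as the call begins (left out, the last holds). The fingers move at their own pace and stop on an object; "squeeze" is the grip in N (left out, the last holds). Time passes only in rows, so rows that repeat a pose let the fingers close. It gives the time, the measured TCP pose, the force, the opening and the grip force at its end, in the units of the state.
- manip.sense(): the state, without advancing time (a new reading comes with each control period).
- manip.snapshot(name): name is "scene" or "top" or "wrist"; returns the picture (400x640x3 uint8, red, green, blue); there is no depth.
- manip.get_calibration(name): a dict with "fov_y" (degrees; the focal length in pixels is half the picture's height over the tangent of half this angle, whatever the lens; pixels are square), "cx", "cy" (the principal point, pixels), "k1" (the pictures are not rectified: a ray, as slopes to the right and down, at radius r is drawn at 1 + k1 r^2 times it, then the intrinsics apply), "extrinsics" (4x4, takes a point from camera to world coordinates); the wrist camera has in their place "tool_from_camera" (4x4, takes a point from camera to tool coordinates, whose origin is the TCP and whose axes are the flange's). Camera axes: x right, y down, z forward; pixel columns grow to the right and rows downward; lengths in m; the calibration is good to about 2 mm. A picture is of the moment at which its call begins: read the wrist's pose just before it. get_calibration takes no time and is no camera call.
- manip.sign_off(): hands the job in; it is judged then, once.
Trained networks look in the newest picture that a camera, given by its name, has taken for a name from the list of things; names that differ only in an ending like _2 or _b are one class to them, and where a whole thing is asked for, a point or a joint stands for the part that bears it (a point fixed in the world has none). Each returns a list of dicts, best first, with "p" (0 to 1); they miss things now and then, are a little off and sometimes report something else, mostly with a low value. They report only what shows in the picture. A call takes as long as a camera call.
- manip.recognise(camera, query): "position" ([column, row] in pixels, amid what is visible of it).
- manip.masks_of(camera, query): "pixels" (400x640 bool, what is visible of it) and "position" ([column, row] in pixels, amid what is visible of it).
- manip.mark_of(camera, query): "position" ([column, row] in pixels: a listed point, or the origin of a listed thing).
The state is a dict: "t": time; "q": joint angles; "qd": joint speeds; "tau": joint torques, N m; "tcp_pos": TCP position; "tool_rot": TCP orientation; "force": force on the tool from outside, world axes, zero at the start; "ft_torque": the same for the moment, N m; "finger_gap": opening from 0.0 (shut) to 1.0 (fully open); "gripper_force": force on a finger pad.
Only numpy, scipy, OpenCV 4.12 (cv2) and the standard library are available. Lean on these libraries where they do the work, as an engineer would, in place of code of your own. Each camera call takes 0.05 s, during which the arm holds its last target. There are 200 camera calls.

TASK

The front lip of the tilting vial stand hangs loose over the dryer top. Pick up the steel wedge by its orange grip and push its thin end straight in under the middle of the lip, at the red mark, until it jams tight, then let go. Stop when it bites, at about 10 N of push, and never force it, and leave the other things where they are.

Things in the scene. Friction and masses are not known exactly. Their poses are not given: they have to be found in the camera images.
- wedge_grip (a point): Centre of the orange upright grip of the loose steel wedge (0.35 kg), 44 mm above the wedge's flat underside. x points to the thin end, y across, z up. The grip is 26 mm long in x, 16 mm wide in y and stands from 18 to 60 mm above the underside; below 18 mm is the 36 mm wide body of the wedge.
- wedge: The same wedge as a whole; origin on its underside, 44 mm straight below wedge_grip, same axes. 36 mm wide; the thin end lies 100 mm ahead of the origin in x, the back 14 mm behind it. 3 mm thick at the thin end, thickening evenly by 0.18 mm per mm to 18 mm thick at x = 17 mm.
- stand: Grey and aluminium tilting vial stand, fixed to the dryer top. Origin on the work surface straight below the middle of its front lip; x points into the gap (the way to push the wedge), z up. The lip is a round bar 110 mm long in y, 8 mm thick, at the front of a sloping plate; a red mark 36 mm wide on the plate shows the middle. The gap below the lip is 8.5 to 13.5 mm, unknown and not measured.
- stand_hinge (a point): Middle of the stand's hinge, 108 mm behind the lip and 26 mm up; same axes as stand. The space under the plate is free for 95 mm behind the lip. Three vials in a white rack on the plate stand 50 to 95 mm behind the lip, up to 90 mm high. The hinge is very stiff; the lip springs up by less than 0.1 mm per N.
- stand_foot (a point): Top middle of the stand's grey rear foot, 123 mm behind the lip, 20 mm up. On jamming: from first touch the push needed rises within a few mm of travel; 8 to 15 N of push along the stand's x jams the wedge so that it stays when let go. It may press on the stand with at most 25 N (more than 30 N of push).
- vial: Loose amber vial with a black cap, standing upright near the stand on the robot's side, 35 mm across, 70 mm high, origin at the centre of its underside. Must not be disturbed.
- tee_fitting: Loose black tee fitting with blue collars, 33 x 50 x 16 mm, lying on the far side of the stand, origin at its underside. Must not be disturbed.
- ptfe_tape: Loose white reel of thread tape, 51 mm across, 13 mm high, lying on the dryer top, origin at its underside. Must not be disturbed.

How it is judged:
By the outcome, as a careful person would: the job done as asked, in the order asked, and still so for the second after the job is handed in, with the robot touching nothing.
It also fails if it takes over 45 s, if anything falls off the work surface, if the arm or the gripper's body presses on something with over 40 N, if the wrist force passes 120 N, or if a joint passes its speed limit or range.

## Working session

There is one attempt and no reset: what is moved stays moved. The work goes in short steps, Python scripts to look and compute and a tool call to move; the robot and the scene stay as the last step left them, time stands still between calls to the robot, and variables do not carry over. Pictures are saved under pics/ and viewed, at most 10 in all, crops included, and the job is handed in when it is done.

Besides the shell and the picture viewer there is one more tool, called after "Emit:" by a JSON object that holds its "fn" and its "kwargs", one argument or row to a line. step_arm: Moves the arm, as the interface text tells. Its arguments: {"type":"object","properties":{"targets":{"type":"string"},"gripper":{"type":"number"},"squeeze":{"type":"number"}},"required":["targets"]}

```bash
mkdir -p pics; cat > h.py <<'E'
import numpy as np, cv2
from station import manip
from scipy.spatial.transform import Rotation as R
def cam(name, s=None):
    c=manip.get_calibration(name)
    if name=="wrist":
        T=np.eye(4);T[:3,:3]=R.from_quat(s["tool_rot"]).as_matrix();T[:3,3]=s["tcp_pos"]
        E=T@np.array(c["tool_from_camera"])
    else: E=np.array(c["extrinsics"])
    f=200/np.tan(np.radians(c["fov_y"])/2)
    return c,E,f
def w(name,px,z,s=None):
    c,E,f=cam(name,s)
    d=np.array([(px[0]-c["cx"])/f,(px[1]-c["cy"])/f]);u=d.copy()
    for _ in range(20): u=d/(1+c["k1"]*(u@u))
    r=E[:3,:3]@np.array([u[0],u[1],1]);o=E[:3,3]
    return o+r*(z-o[2])/r[2]
def proj(name,P,s=None):
    c,E,f=cam(name,s)
    p=np.linalg.inv(E)@np.append(P,1);u=p[:2]/p[2];u=u*(1+c["k1"]*(u@u))
    return u*f+[c["cx"],c["cy"]]
def save(n,im): cv2.imwrite(f"pics/{n}.png",cv2.cvtColor(im,cv2.COLOR_RGB2BGR))
E
python3 - <<'E'
from h import *
s=manip.sense();print(s["tcp_pos"],s["tool_rot"],s["force"],s["t"])
Z=dict(wedge_grip=.044,wedge=0,stand=0,stand_hinge=.026,stand_foot=.02,vial=0,tee_fitting=0,ptfe_tape=0)
ims=[]
for n in ["top","scene"]:
    im=manip.snapshot(n);save(n+"0",im)
    for k,z in Z.items():
        r=manip.mark_of(n,k)
        for d in r[:2]: print(n,k,round(d["p"],2),np.round(d["position"],1),np.round(w(n,d["position"],z)*1000,1))
E
```

```text
[0.20025178 0.59126791 0.2303124 ] [ 1.62664739e-01  9.86680764e-01 -1.05949433e-03 -3.61719440e-04] [-0.30014524  0.08701998  0.44731115] 0.0
top wedge_grip 0.6 [225.7 251.7] [403.5 169.4  44. ]
top wedge 0.65 [232.  249.7] [408.  164.6   0. ]
top wedge 0.54 [439.7 183.5] [ 545.7 -280.8    0. ]
top stand 0.6 [394.  206.1] [ 497.7 -180.7    0. ]
top stand_hinge 0.88 [436.7 184.8] [ 539.2 -267.8   26. ]
top stand_hinge 0.47 [421.4 255.6] [ 391.8 -231.    26. ]
top stand_foot 0.82 [450.2 184.9] [ 539.6 -298.    20. ]
top vial 0.68 [420.1 257.6] [ 387.6 -233.5    0. ]
top tee_fitting 0.48 [396.5 156.4] [ 605.6 -188.9    0. ]
top ptfe_tape 0.72 [260.2 165.7] [587.7 105.6   0. ]
scene wedge_grip 0.91 [230.6 205.7] [395.3 162.2  44. ]
scene wedge 0.87 [237.1 210.7] [411.4 161.9   0. ]
scene stand 0.7 [387.9 236.5] [ 498.4 -181.4    0. ]
scene stand_hinge 0.87 [436.8 231.8] [ 541.4 -278.8   26. ]
scene stand_hinge 0.59 [389.1 287.1] [ 372.2 -230.3   26. ]
scene stand_foot 0.78 [441.5 232.2] [ 548.7 -288.8   20. ]
scene stand_foot 0.66 [406.  202.3] [ 589.8 -188.7   20. ]
scene vial 0.65 [389.2 288.4] [ 381.4 -230.2    0. ]
scene tee_fitting 0.36 [442.9 232.2] [ 562.8 -291.9    0. ]
scene ptfe_tape 0.64 [290.2 162.3] [591.4 115.3   0. ]
```

View pics/top0.png

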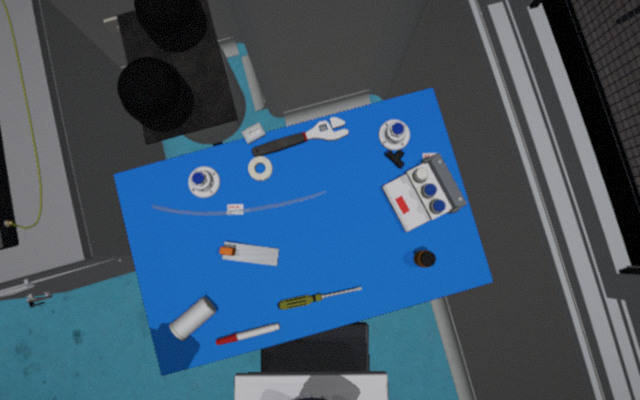

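View pics/scene0.png

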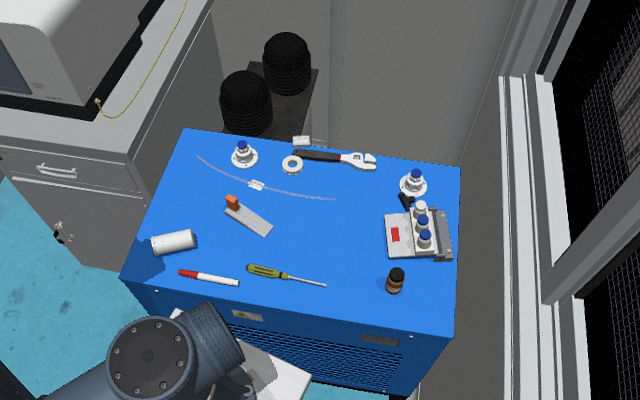

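The pictures show the wedge with its orange grip at top px (226,251) and its thin end near (278,257). The stand's lip runs from about (383,187) to (407,230), and the red mark is at (403,205). The vial is at (424,258), the tee at (396,157) and the tape at (260,168), so the networks' positions agree with the picture.

```bash
python3 - <<'E'
from h import *
a=w("top",(226,251),.044);b=w("top",(278,257),.003);d=b-a;print(a,b,np.degrees(np.arctan2(d[1],d[0])),np.linalg.norm(d[:2]))
a=w("scene",(237,210.7),.0);b=w("scene",(267,231),.003);d=b-a;print(a,b,np.degrees(np.arctan2(d[1],d[0])))
a=w("top",(383,187),.015);b=w("top",(407,230),.015);d=b-a;print(a,b,np.degrees(np.arctan2(d[1],d[0])),np.linalg.norm(d[:2]))
print(np.round(manip.get_calibration("wrist")["tool_from_camera"],3),manip.get_calibration("wrist")["fov_y"])
E
```

```text
[0.40487502 0.16881741 0.044     ] [0.39187464 0.06687645 0.003     ] -97.26761810077167 0.10276658191705235
[0.41132941 0.16213782 0.        ] [0.39231007 0.07128344 0.003     ] -101.82348788502463
[ 0.53697058 -0.15607913  0.015     ] [ 0.44555613 -0.2044934   0.015     ] -152.09372929100766 0.10344342943942574
[[-0.001 -0.965 -0.263  0.066]
 [ 1.    -0.001  0.001  0.001]
 [-0.001 -0.263  0.965 -0.143]
 [ 0.     0.     0.     1.   ]] 60.30899037379706
```

Emit:
{"fn": "step_arm", "kwargs": {
  "targets": "-330 -338 0 0;-330 -338 0 0;-330 -338 0 0;-330 -338 0 0;-330 -338 0 0;-330 -338 0 0;-330 -338 0 0;-330 -338 0 0;-330 -338 0 0;-330 -338 0 0;-330 -338 0 0;-330 -338 0 0",
  "gripper": 0
}}

```text
t: 2.1
tcp_pos: [0.4046, 0.1657, 0.2314]
tool_rot: [0.164, 0.987, 0.0, -0.0]
force: [-0.1, -0.4, -0.6]
finger_gap: 1.002
gripper_force: 0.0
```

Emit:
{"fn": "step_arm", "kwargs": {
  "targets": "0 0 0 80;0 0 0 80;0 0 0 80;0 0 0 80;0 0 0 80;0 0 0 80;0 0 0 80;0 0 0 80;0 0 0 80;0 0 0 80;0 0 0 80"
}}

```text
t: 3.2
tcp_pos: [0.4037, 0.1673, 0.2313]
tool_rot: [0.758, 0.652, -0.0, -0.0]
force: [0.7, 0.7, -0.1]
finger_gap: 0.999
gripper_force: 0.0
```

```bash
python3 - <<'E'
from h import *
s=manip.sense();im=manip.snapshot("wrist");save("w1",im)
print(s["tcp_pos"],s["tool_rot"])
for k,z in dict(wedge_grip=.044,wedge=0).items():
    for d in manip.mark_of("wrist",k)[:2]: print(k,d["p"],d["position"],w("wrist",d["position"],z,s))
for k in ["wedge","wedge_grip"]:
  m=manip.masks_of("wrist",k)
  if m: 
    px=m[0]["pixels"].astype(np.uint8);print(k,m[0]["p"],px.sum(),cv2.boxPoints(cv2.minAreaRect(cv2.findNonZero(px))).round(1).tolist())
E
```

```text
[0.40367594 0.16728712 0.23130775] [ 7.57914942e-01  6.52353327e-01 -9.33096212e-05 -2.63188336e-04]
wedge_grip 0.77 [316.9, 174.2] [0.40473649 0.16919022 0.044     ]
wedge_grip 0.65 [499.2, 398.5] [ 0.58355432 -0.13862397  0.044     ]
wedge 0.94 3207 [[303.0, 155.0], [336.0, 155.0], [336.0, 252.0], [303.0, 252.0]]
wedge_grip 0.96 3303 [[301.5, 155.39999389648438], [336.79998779296875, 154.6999969482422], [339.0, 252.6999969482422], [303.6000061035156, 253.39999389648438]]
```

View pics/w1.png

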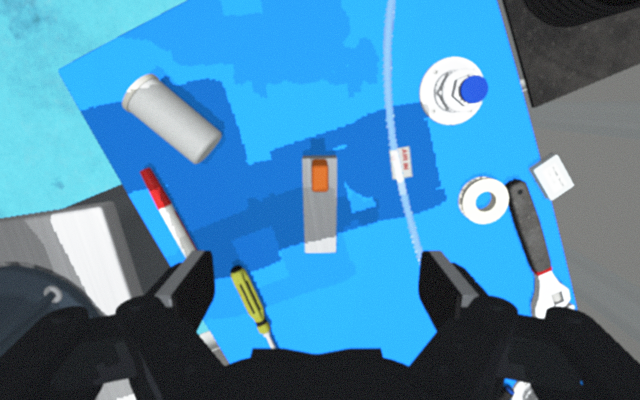

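The wedge shows at px (303–337, 157–253), in line with the tool and with its thin end down at (320,252). The grip is at (319,176), so I can descend and grasp.

Emit:
{"fn": "step_arm", "kwargs": {
  "targets": "2 1.5 50 0;2 1.5 100 0;2 1.5 150 0;2 1.5 190 0;2 1.5 205 0;2 1.5 205 0;2 1.5 205 0"
}}

```text
t: 4.15
tcp_pos: [0.4066, 0.1677, 0.0264]
tool_rot: [0.759, 0.651, -0.0, -0.0]
force: [0.2, 0.5, -0.2]
finger_gap: 0.998
gripper_force: 0.0
```

Emit:
{"fn": "step_arm", "kwargs": {
  "targets": "0 0 0 0;0 0 0 0;0 0 0 0;0 0 0 0;0 0 0 0;0 0 0 0;0 0 0 0;0 0 0 0;0 0 0 0;0 0 0 0",
  "gripper": 1,
  "squeeze": 60
}}

```text
t: 5.15
tcp_pos: [0.4068, 0.1676, 0.0269]
tool_rot: [0.759, 0.651, 0.001, 0.0]
force: [-0.2, -0.3, 4.3]
finger_gap: 0.182
gripper_force: 58.9
```

Emit:
{"fn": "step_arm", "kwargs": {
  "targets": "0 0 -30 0;0 0 -80 0;0 0 -130 0;-30 30 -170 -5;-241 238 -225 -35;-241 238 -225 -35;-241 238 -225 -35;-241 238 -225 -35;-241 238 -225 -35;-241 238 -225 -35;-241 238 -225 -35;-241 238 -225 -35"
}}

```text
t: 6.35
tcp_pos: [0.6062, -0.1093, 0.2508]
tool_rot: [0.529, 0.848, -0.0, 0.0]
force: [-0.5, 0.4, -2.9]
finger_gap: 0.179
gripper_force: 59.8
```

Emit:
{"fn": "step_arm", "kwargs": {
  "targets": "0 0 0 0;0 0 0 0;0 0 0 0;0 0 0 0"
}}

```text
t: 6.75
tcp_pos: [0.6045, -0.1055, 0.2512]
tool_rot: [0.527, 0.85, -0.0, -0.0]
force: [-0.8, -0.5, -3.2]
finger_gap: 0.179
gripper_force: 59.8
```

```bash
python3 - <<'E'
from h import *
s=manip.sense();im=manip.snapshot("wrist");save("w2",im)
print(s["tcp_pos"],s["tool_rot"])
for k,z in dict(stand=0,stand_hinge=.026,stand_foot=.02).items():
    for d in manip.mark_of("wrist",k)[:2]: print(k,d["p"],d["position"],w("wrist",d["position"],z,s))
E
```

```text
[ 0.60448011 -0.10550727  0.2512204 ] [ 5.27297371e-01  8.49680715e-01 -5.54897503e-05 -4.03913957e-04]
stand 0.88 [206.0, 179.6] [ 0.49668076 -0.17795383  0.        ]
stand_hinge 0.86 [203.4, 274.2] [ 0.54102838 -0.27770638  0.026     ]
stand_hinge 0.55 [108.0, 184.0] [ 0.40445469 -0.22269817  0.026     ]
stand_foot 0.71 [207.5, 281.9] [ 0.54869535 -0.28894034  0.02      ]
```

View pics/w2.png

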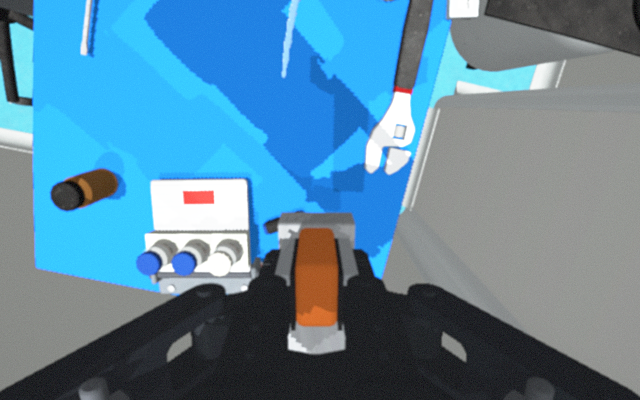

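The lip's front edge runs from px (151,181) to (248,179), and the red mark is centred at (199,197). The wedge is in the fingers at (316,280), straight.

```bash
python3 - <<'E'
from h import *
import cv2
s=manip.sense();im=cv2.cvtColor(cv2.imread("pics/w2.png"),cv2.COLOR_BGR2HSV)
bgr=cv2.imread("pics/w2.png").astype(int)
m=((bgr[...,2]>180)&(bgr[...,1]<90)&(bgr[...,0]<90)).astype(np.uint8);m[:,:140]=0;m[:,260:]=0
r=cv2.minAreaRect(cv2.findNonZero(m));print("red",r,w("wrist",r[0],.022,s))
# front edge: first bright non-blue row per column
g=[]
for c in range(156,244,4):
    col=bgr[150:230,c,2]; rr=np.argmax(col>150); g.append((c,150+rr))
g=np.array(g);print(g[:,1].tolist());k=np.polyfit(g[:,0],g[:,1],1)
a=w("wrist",(152,np.polyval(k,152)),.015,s);b=w("wrist",(248,np.polyval(k,248)),.015,s);d=b-a
row=bgr[186,140:260,2];e=np.where(row>150)[0]+140;print("cols",e.min(),e.max())
print(a,b,np.degrees(np.arctan2(d[1],d[0]))-90,np.linalg.norm(d))
L=w("wrist",(e.min()-.5,186),.018,s);Rr=w("wrist",(e.max()+.5,186),.018,s);print("mid",(L+Rr)/2,np.linalg.norm(L-Rr))
T=R.from_quat(s["tool_rot"]).as_matrix();print("toolx",np.degrees(np.arctan2(T[1,0],T[0,0])))
E
```

```text
red ((191.0, 197.0), (14.0, 10.0), 0.0) [ 0.49376108 -0.19757866  0.022     ]
[180, 180, 180, 180, 180, 180, 180, 180, 180, 180, 179, 179, 179, 179, 179, 179, 179, 179, 179, 179, 179, 179]
cols 150 247
[ 0.44485517 -0.20179341  0.015     ] [ 0.54263102 -0.15163685  0.015     ] -62.84331290141314 0.10988993205010379
mid [ 0.49562999 -0.18351737  0.018     ] 0.11173221094119443
toolx 116.30910625205377
```

Emit:
{"fn": "step_arm", "kwargs": {
  "targets": "30 -37 0 -0.7;60 -75 0 -0.7;90 -110 0 -0.7;110 -133 0 -0.7;110 -133 50 -0.7;110 -133 100 -0.7;110 -133 150 -0.7;110 -133 190 -0.7;110 -133 212 -0.7;110 -133 212 -0.7;110 -133 212 -0.7"
}}

```text
t: 8.05
tcp_pos: [0.4379, -0.0672, 0.0396]
tool_rot: [0.523, 0.853, 0.0, 0.0]
force: [-0.2, 0.3, -2.9]
finger_gap: 0.176
gripper_force: 60.0
```

```bash
python3 - <<'E'
from h import *
s=manip.sense();p=s["tcp_pos"];print(p,s["force"])
T=R.from_quat(s["tool_rot"]).as_matrix();print("toolx",np.degrees(np.arctan2(T[1,0],T[0,0])))
print("s,l",.454*p[0]-.891*p[1],.891*p[0]+.454*p[1])
im=manip.snapshot("scene");
im2=manip.snapshot("wrist")
crop=cv2.resize(im[180:290,310:470],None,fx=4,fy=4,interpolation=cv2.INTER_CUBIC)
save("s3",np.vstack([crop[:300],im2[:300]][0:1]+[im2[150:400]]) if crop.shape[1]==640 else crop)
for n in ["scene"]:
  for k,z in dict(wedge_grip=p[2]+.019).items():
    for d in manip.mark_of(n,k)[:1]: q=w(n,d["position"],z);print(k,d["p"],q,.454*q[0]-.891*q[1],.891*q[0]+.454*q[1])
E
```

```text
[ 0.43788224 -0.0672337   0.03958093] [-0.22442223  0.28279319 -2.88713843]
toolx 116.98015840551666
s,l 0.25870376554363345 0.35962897194549076
wedge_grip 0.7 [ 0.43786756 -0.07159419  0.05858093] 0.26258229550444034 0.3576362344079465
```

View pics/s3.png

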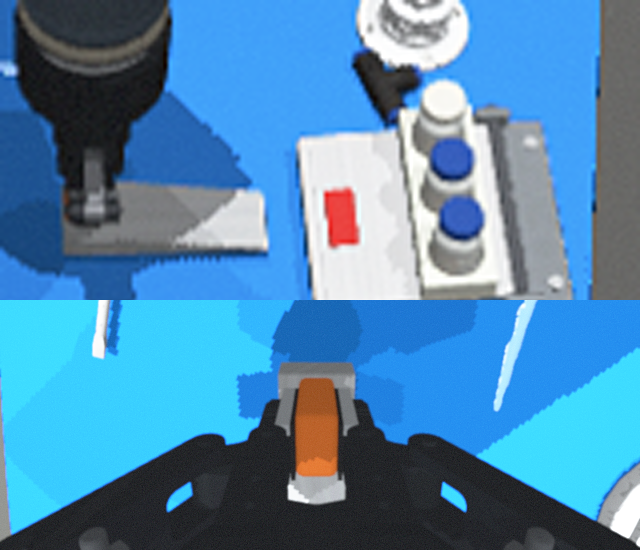

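The wedge is held level, with its thin end at crop px (265,222) and pointing at the red mark at (342,217). The lip ahead is clear.

Emit:
{"fn": "step_arm", "kwargs": {
  "targets": "0 0 6 0;0 0 11 0;0 0 12 0;0 0 12 0"
}}

```text
t: 8.6
tcp_pos: [0.4371, -0.0669, 0.0272]
tool_rot: [0.523, 0.853, -0.0, -0.0]
force: [0.4, 0.5, -2.7]
finger_gap: 0.183
gripper_force: 60.2
```

```bash
python3 - <<'E'
from h import *
for n,u,z in [("red",(395.5,234.25),.022),("thin",(376.2,235.5),.0145),("thinL",(310+265/4,180+193/4),.0155),("thinR",(310+266/4,180+247/4),.0155),("backR",(310+65/4,180+250/4),.015)]:
    q=w("scene",u,z);print(n,q,"s,l",.454*q[0]-.891*q[1],.891*q[0]+.454*q[1])
s=manip.sense();print(s["tcp_pos"],s["force"])
E
```

```text
red [ 0.49839099 -0.19692419  0.022     ] s,l 0.40172896119301704 0.35466279549724905
thin [ 0.48130061 -0.15827814  0.0145    ] s,l 0.35953629840104695 0.35698057275330203
thinL [ 0.49813687 -0.15149989  0.0155    ] s,l 0.3611405367656131 0.3750590030182582
thinR [ 0.46631071 -0.16495179  0.0155    ] s,l 0.3586771111023534 0.34059473339512175
backR [ 0.41729863 -0.06518455  0.015     ] s,l 0.2475330114262748 0.34221929759147146
[ 0.43710377 -0.06693456  0.02720315] [ 0.39060817  0.53178674 -2.69798873]
```

Emit:
{"fn": "step_arm", "kwargs": {
  "targets": "0 -1 0.4 0;-8 -1 0.4 0;-16 -1 0.4 0;-24 -1 0.4 0;-32 -1 0.4 0;-40 -1 0.4 0;-46 -1 0.4 0;-49 -1 0.4 0;-50 -1 0.4 0;-50 -1 0.4 0;-50 -1 0.4 0"
}}

```text
t: 9.7
tcp_pos: [0.4592, -0.1122, 0.0269]
tool_rot: [0.523, 0.853, -0.0, 0.0]
force: [-0.3, -1.0, -1.0]
finger_gap: 0.18
gripper_force: 60.4
```

```bash
python3 - <<'E'
from h import *
s=manip.sense();p=s["tcp_pos"];print(p,s["force"],s["ft_torque"],.454*p[0]-.891*p[1],.891*p[0]+.454*p[1])
im=manip.snapshot("scene");save("s4",cv2.resize(im[180:290,310:470],None,fx=4,fy=4,interpolation=cv2.INTER_CUBIC))
E
```

```text
[ 0.45920949 -0.1122048   0.02694112] [-0.32349946 -0.99474949 -0.98049469] [-0.2895739  -0.01048801  0.0361729 ] 0.30845557984832556 0.35821467475455354
```

View pics/s4.png

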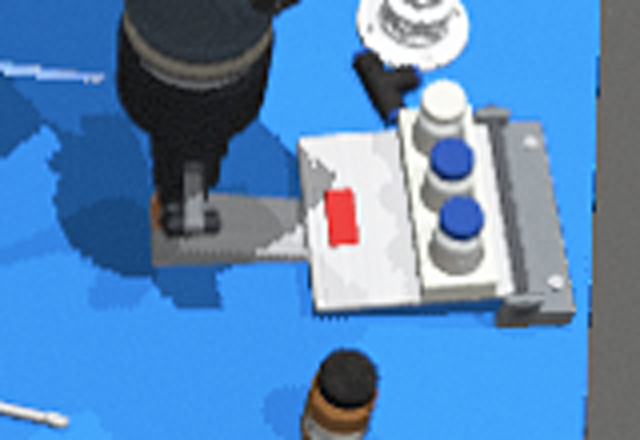

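The thin end is under the lip at crop px (305,230), centred on the red mark. I'll advance in small steps from here.

Emit:
{"fn": "step_arm", "kwargs": {
  "targets": "-1 0 0 0;-2 0 0 0;-3 0 0 0;-4 0 0 0;-4 0 0 0"
}}

```text
t: 10.25
tcp_pos: [0.4604, -0.1153, 0.0269]
tool_rot: [0.523, 0.853, -0.0, -0.0]
force: [-1.9, 2.3, 2.4]
finger_gap: 0.179
gripper_force: 60.8
```

Emit:
{"fn": "step_arm", "kwargs": {
  "targets": "-1 0 0 0;-2 0 0 0;-3 0 0 0;-3 0 0 0"
}}

```text
t: 10.65
tcp_pos: [0.4621, -0.1183, 0.0269]
tool_rot: [0.523, 0.852, -0.0, -0.0]
force: [-1.4, 2.0, 2.7]
finger_gap: 0.177
gripper_force: 61.0
```

Emit:
{"fn": "step_arm", "kwargs": {
  "targets": "-1 0 0 0;-2 0 0 0;-2 0 0 0"
}}

```text
t: 10.95
tcp_pos: [0.4631, -0.1201, 0.0269]
tool_rot: [0.523, 0.853, -0.0, 0.0]
force: [-2.7, 2.0, 2.9]
finger_gap: 0.177
gripper_force: 61.0
```

Emit:
{"fn": "step_arm", "kwargs": {
  "targets": "0 0 -0.3 0;-1 0 -0.3 0;-2 0 -0.3 0;-2 0 -0.3 0"
}}

```text
t: 11.35
tcp_pos: [0.4646, -0.1224, 0.027]
tool_rot: [0.523, 0.852, -0.0, 0.001]
force: [0.1, 0.1, -3.2]
finger_gap: 0.178
gripper_force: 60.1
```

Emit:
{"fn": "step_arm", "kwargs": {
  "targets": "-1 0 0 0;-2 0 0 0;-3 0 0 0;-3 0 0 0"
}}

```text
t: 11.75
tcp_pos: [0.4655, -0.1247, 0.0272]
tool_rot: [0.523, 0.852, -0.0, 0.0]
force: [-0.0, -1.1, -2.9]
finger_gap: 0.178
gripper_force: 60.1
```

Emit:
{"fn": "step_arm", "kwargs": {
  "targets": "-1 0 0 0;-2 0 0 0;-2 0 0 0"
}}

```text
t: 12.05
tcp_pos: [0.4664, -0.1264, 0.0272]
tool_rot: [0.523, 0.853, -0.0, 0.0]
force: [0.5, 0.1, -3.1]
finger_gap: 0.177
gripper_force: 60.1
```

Emit:
{"fn": "step_arm", "kwargs": {
  "targets": "-1 0 0 0;-2 0 0 0;-2 0 0 0"
}}

```text
t: 12.35
tcp_pos: [0.4673, -0.1282, 0.0272]
tool_rot: [0.523, 0.853, -0.0, 0.0]
force: [1.1, -0.6, -3.2]
finger_gap: 0.178
gripper_force: 60.1
```

Emit:
{"fn": "step_arm", "kwargs": {
  "targets": "-1 0 0 0;-2 0 0 0;-2 0 0 0"
}}

```text
t: 12.65
tcp_pos: [0.4682, -0.13, 0.0272]
tool_rot: [0.523, 0.853, -0.0, 0.0]
force: [-0.6, 0.8, -2.8]
finger_gap: 0.18
gripper_force: 60.1
```

Emit:
{"fn": "step_arm", "kwargs": {
  "targets": "-1 0 0 0;-2 0 0 0;-2 0 0 0"
}}

```text
t: 12.95
tcp_pos: [0.4684, -0.1311, 0.0272]
tool_rot: [0.523, 0.853, 0.0, -0.001]
force: [-1.0, 1.9, -1.4]
finger_gap: 0.178
gripper_force: 60.4
```

Emit:
{"fn": "step_arm", "kwargs": {
  "targets": "-0.5 0 0 0;-1 0 0 0;-1 0 0 0"
}}

```text
t: 13.25
tcp_pos: [0.4685, -0.1317, 0.0272]
tool_rot: [0.523, 0.853, 0.0, -0.001]
force: [-3.0, 5.2, 0.5]
finger_gap: 0.178
gripper_force: 60.5
```

Emit:
{"fn": "step_arm", "kwargs": {
  "targets": "-0.5 0 0 0;-1 0 0 0;-1 0 0 0"
}}

```text
t: 13.55
tcp_pos: [0.4686, -0.1322, 0.0272]
tool_rot: [0.523, 0.853, 0.0, -0.002]
force: [-2.6, 6.3, 0.8]
finger_gap: 0.172
gripper_force: 60.7
```

Emit:
{"fn": "step_arm", "kwargs": {
  "targets": "-0.5 0 0 0;-1 0 0 0;-1 0 0 0"
}}

```text
t: 13.85
tcp_pos: [0.4686, -0.1326, 0.0272]
tool_rot: [0.523, 0.853, 0.0, -0.002]
force: [-2.5, 7.2, 1.6]
finger_gap: 0.175
gripper_force: 60.8
```

Emit:
{"fn": "step_arm", "kwargs": {
  "targets": "-0.5 0 0 0;-1 0 0 0;-1 0 0 0"
}}

```text
t: 14.15
tcp_pos: [0.4686, -0.1329, 0.0272]
tool_rot: [0.523, 0.853, 0.0, -0.003]
force: [-2.4, 8.3, 3.3]
finger_gap: 0.178
gripper_force: 61.0
```

Emit:
{"fn": "step_arm", "kwargs": {
  "targets": "-0.5 0 0 0;-1 0 0 0;-1.5 0 0 0;-1.5 0 0 0"
}}

```text
t: 14.55
tcp_pos: [0.4685, -0.1335, 0.0272]
tool_rot: [0.523, 0.853, 0.0, -0.004]
force: [-3.4, 10.4, 5.0]
finger_gap: 0.176
gripper_force: 61.2
```

```bash
python3 - <<'E'
from h import *
s=manip.sense();print(s["tcp_pos"],s["force"],s["ft_torque"],s["force"]@np.array([-.454,.891,0]))
E
```

```text
[ 0.46853405 -0.13349423  0.02722448] [-3.38763129 10.3674262   5.04999973] [1.44993273 0.10075702 0.16992878] 10.775361351678306
```

Emit:
{"fn": "step_arm", "kwargs": {
  "targets": "1 0 0 0;2 0 0 0;3 0 0 0;3 0 0 0"
}}

```text
t: 14.95
tcp_pos: [0.4689, -0.1333, 0.0271]
tool_rot: [0.523, 0.853, -0.0, -0.001]
force: [-4.0, 3.3, -0.1]
finger_gap: 0.179
gripper_force: 60.5
```

Emit:
{"fn": "step_arm", "kwargs": {
  "targets": "1 0 0 0;1 0 0 0;1 0 0 0;1 0 0 0;1 0 0 0;1 0 0 0;1 0 0 0;1 0 0 0",
  "gripper": 0,
  "squeeze": 20
}}

```text
t: 15.75
tcp_pos: [0.4696, -0.1329, 0.0272]
tool_rot: [0.523, 0.853, -0.0, 0.0]
force: [0.7, -0.1, -0.6]
finger_gap: 1.001
gripper_force: 0.0
```

Emit:
{"fn": "step_arm", "kwargs": {
  "targets": "0 0 -15 0;0 0 -40 0;0 0 -80 0;20 0 -130 0;60 0 -170 0;100 0 -170 0;100 0 -170 0;100 0 -170 0"
}}

```text
t: 16.55
tcp_pos: [0.4238, -0.043, 0.1977]
tool_rot: [0.522, 0.853, 0.0, 0.001]
force: [-0.0, 0.5, -0.3]
finger_gap: 1.001
gripper_force: 0.0
```

```bash
python3 - <<'E'
from h import *
s=manip.sense();print(s["tcp_pos"],s["force"])
im=manip.snapshot("scene");a=cv2.resize(im[180:305,310:470],None,fx=3,fy=3,interpolation=cv2.INTER_CUBIC)
im2=manip.snapshot("top");b=cv2.resize(im2[140:280,340:480],None,fx=2,fy=2,interpolation=cv2.INTER_CUBIC)
H=max(a.shape[0],b.shape[0]);P=lambda x:np.vstack([x,np.zeros((H-x.shape[0],x.shape[1],3),np.uint8)])
save("s5",np.hstack([P(a),P(b)]))
manip.snapshot("scene")
for n in ["scene","top"]:
  for d in manip.mark_of(n,"wedge_grip")[:1]: q=w(n,d["position"],.044);print(d["p"],q,.454*q[0]-.891*q[1],.891*q[0]+.454*q[1])
E
```

```text
[ 0.42380071 -0.04298767  0.19768576] [-0.0125528   0.53978425 -0.25777173]
0.83 [ 0.46655793 -0.13327885  0.044     ] 0.3305687495656941 0.35519451694124526
0.55 [ 0.46988761 -0.13123039  0.044     ] 0.3302552497572872 0.3590912685150173
```

View pics/s5.png

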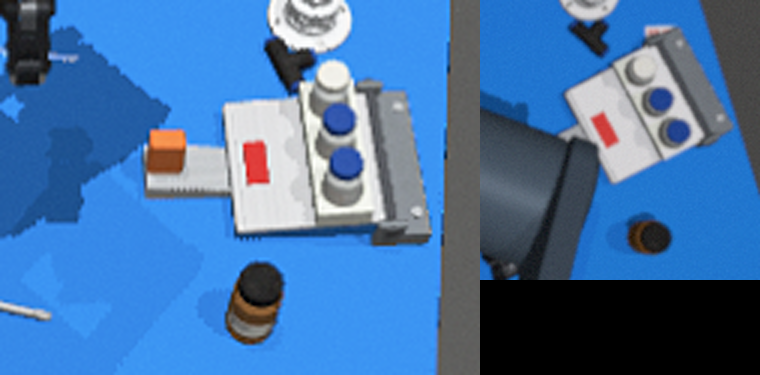

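The wedge sits square under the lip at the red mark, with its grip at px (167,150). The gripper is clear, and the vial and tee have not moved.

```bash
python3 -c "
from station import manip
print(manip.sign_off())"
```

```text
the job is handed in; nothing more can be done
None
```

The wedge is in under the middle of the lip at the red mark, pushed to about 10.8 N; it stayed put when I let go, the vial and tee look undisturbed, nothing went near the tape, and the job is handed in.

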